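# Put the mixed-up parts back on their matching plates

## Task

The four parts on the soldering bench are all on the wrong holding plates: move each onto the plate cut in its own shape (round coil, square heat sink, oblong filter, cross-shaped hub), standing flat, centred and turned to line up with the plate's outline. The empty black mat is free for parking a part on the way. Leave the little glass bottle standing where it is.

Things in the scene. Friction and masses are not known exactly. Their poses are not given: they have to be found in the camera images.
- toroid: Round coil (toroidal transformer), copper coloured with a dark centre: an upright cylinder 58 mm in diameter, 40 mm tall, about 0.4 kg. Origin at the centre of its underside, z up. Belongs on the round plate, at any angle.
- heatsink: Square finned aluminium heat sink, 50 x 50 mm, 40 mm tall, about 0.15 kg; its fins run along its x. It may be gripped across x or y. Origin at the centre of its underside, z up. Belongs on the square plate; any quarter turn is right.
- filter: Oblong steel-cased mains filter with two small brass strips on top: 84 mm along its x, 36 mm along its y, 40 mm tall, about 0.25 kg. Origin at the centre of its underside, z up. Belongs on the oblong plate, long side along long side, either way round.
- hub: Grey cross-shaped cast hub: two crossing bars along its x and y, each 60 mm long and 26 mm wide, 40 mm tall, about 0.2 kg. Grip it across the ends of one bar (60 mm). Origin at the centre of its underside, z up. Belongs on the cross-shaped plate; any quarter turn is right.
- plate_round: Round plywood holding plate, 104 mm in diameter. The plate is 8 mm thick, lies flat and is fixed to the bench; origin at the centre of its underside, z up. Home of the round coil.
- plate_square: Square plywood holding plate, 100 x 100 mm, sides along its x and y. The plate is 8 mm thick, lies flat and is fixed to the bench; origin at the centre of its underside, z up. Home of the square heat sink.
- plate_oblong: Oblong plywood holding plate, 134 mm along its x and 82 mm along its y. The plate is 8 mm thick, lies flat and is fixed to the bench; origin at the centre of its underside, z up. Home of the oblong filter.
- plate_cross: Cross-shaped plywood holding plate: two crossing bars along its x and y, each 124 mm long and 60 mm wide. The plate is 8 mm thick, lies flat and is fixed to the bench; origin at the centre of its underside, z up. Home of the cross-shaped hub.
- spare_mat: The free spot: an empty black rubber mat, 110 x 110 mm, 3 mm thick, fixed flat on the bench; origin at the centre of its underside, z up. Something may be parked here for a while.
- flux: Small amber glass bottle with a black cap, 32 mm in diameter, 70 mm tall, standing loose on the bench between the plates: must stay standing where it is. Origin at the centre of its underside, z up.
There are look-alikes about, which are no part of the job. What is shaped like the hub but green is not meant. Leave any green look-alike of the plate_square alone.

How it is judged (in metres and radians):
At the end, for the whole second after the job is handed in: Each part stands upright and at rest on the plate of its own shape, its centre within 15 mm of the plate's centre, and (all but the round coil) its sides within 0.22 rad of the plate's; the glass bottle is upright and within 30 mm of where it stood (horizontal distance between toroid and plate_round below 0.015 m and z of toroid in the frame of plate_round between 0.004 and 0.012 m and angle between each of toroid, heatsink, filter, hub's own z axis and vertical below 0.1 rad and linear speed of each of toroid, heatsink, filter, hub below 0.02 m/s and horizontal distance between heatsink and plate_square below 0.015 m and z of heatsink in the frame of plate_square between 0.004 and 0.012 m and (angle between the x axis of heatsink and the x axis of plate_square, either way round below 0.22 rad or angle between the x axis of heatsink and the y axis of plate_square, either way round below 0.22 rad) and horizontal distance between filter and plate_oblong below 0.015 m and z of filter in the frame of plate_oblong between 0.004 and 0.012 m and angle between the x axis of filter and the x axis of plate_oblong, either way round below 0.22 rad and horizontal distance between hub and plate_cross below 0.015 m and z of hub in the frame of plate_cross between 0.004 and 0.012 m and (angle between the x axis of hub and the x axis of plate_cross, either way round below 0.22 rad or angle between the x axis of hub and the y axis of plate_cross, either way round below 0.22 rad) and distance of flux from where it was at the start of the episode below 0.03 m and angle between flux's own z axis and vertical below 0.15 rad); the robot touches nothing.
It fails at once if the glass bottle is knocked over (angle between flux's own z axis and vertical above 0.6 rad).
It also fails if it takes over 138 s, if anything falls off the work surface, if the arm or the gripper's body presses on something with over 40 N, if the wrist force passes 120 N, or if a joint passes its speed limit or range.

## Robot

A 6-joint arm with a two-finger parallel gripper is mounted at the origin on the work surface. World frame = base frame: x ahead of the robot, y to its left, z up, the work surface at z = 0. Lengths are in m, angles in degrees, forces in N, time in s.
With the tool pointing down it reaches from about 0.425 to 0.925 m from the base axis. Payload 12.5 kg.
Tool frame: the origin (TCP) lies midway between the tips of the shut fingers; the grasp point (between the pads) lies r.pinch_z behind it (r.pinch_z is the distance from the TCP to the grasp point, in m); z points along the fingers, y is the line along which they close (so a half turn about z gives the same grasp; the last joint's range is limited). The gripper opens to 85 mm and grips with 20 to 120 N. Pads are 22 mm wide; open, the fingers measure 114 mm over their backs; the gripper's body (76 mm by 85 mm) begins 54 mm behind the grasp point. The pads swing forward as they close: fully open they stand 13 mm farther back than shut.
Start: joints at [-78.873, 28.126, 89.318, -0, 62.55, -6.05], TCP at [0.185, -0.597, 0.231] pointing down, gripper open.
Joint ranges: [-177.58, 177.58], [-47.91, 125.51], [2.72, 160], [-65.01, 245.01], [3.68, 167.84], [-153.87, 153.87]. Speed limits (degrees/s): [127.2, 127.2, 159.86, 180, 180, 180].

## Interface

Orientations are given as [roll, pitch, yaw] about the fixed x, y, z axes, in that order (R = Rz(yaw) Ry(pitch) Rx(roll)).
In Python, from station import r gives the robot as it stands.
- The arm moves only by the tool play_rows, never from a script. Its argument "series" is a list of rows, each an object with "dp": the shift along the tool's x, y, z in units of 40 mm (1.0 is 40 mm), a list of three; "delta_rot": the turn, a rotation vector about the tool's x, y, z in units of 5 degrees (1.0 is 5 degrees), a list of three; "grip": the opening, from 0 (shut) to 1 (fully open). A call has 1 to 20 rows; each row shifts and turns the commanded pose from where the row before left it, along the tool's axes as they then stand; what a row does not reach is not made up. A row lasts 1/12 s, in which the tool goes at most 41.7 mm and 7.16 degrees, less where a joint would pass 70% of its speed; a pose out of reach is approached as far as the arm can. A call is refused whole if a number of a shift passes 1 or a number of a turn 1, either way. A call with a gripper value outside its range is refused whole. The fingers move at their own pace and stop on an object; the grip force is fixed at half the most. Time passes only in rows, so rows that do not move let the fingers close. It gives the time, the measured TCP pose, the force, the opening and the grip force at its end, in the units of the state.
- r.state(): the state, without advancing time (a new reading comes with each control period).
- r.snapshot(name): name is "scene" or "top" or "wrist"; returns a dict with "color" (480x640x3 uint8, red, green, blue), "K" (3x3 intrinsics, pixels), "rvec" (rotation vector, rad) and "tvec" (3), from world to camera coordinates, as OpenCV has them. Camera axes: x right, y down, z forward; pixel columns grow to the right and rows downward; lengths in m; the calibration is good to about 2 mm. A picture is of the moment at which its call begins. There is no depth.
- r.sign_off(): hands the job in; it is judged then, once.
Trained networks look in a picture, given as the dict that the camera call returned (one of the last four; its "shot" number tells which), for a name from the list of things; names that differ only in an ending like _2 or _b are one class to them, and where a whole thing is asked for, a point or a joint stands for the part that bears it (a point fixed in the world has none). Each returns a list of dicts, best first, with "score" (0 to 1); they miss things now and then, are a little off and sometimes report something else, mostly with a low value. They report only what shows in the picture. A call takes as long as a camera call. They do not tell look-alikes from the thing itself.
- r.cut_out(picture, target): "region" (480x640 bool, what is visible of it) and "uv" ([column, row] in pixels, amid what is visible of it).
The state is a dict: "time": time; "joints": joint angles; "joint_vel": joint speeds; "tau": joint torques, N m; "position": TCP position; "orientation": TCP orientation; "ft_force": force on the tool from outside, world axes, zero at the start; "wrist_torque": the same for the moment, N m; "grip_width": opening from 0.0 (shut) to 1.0 (fully open); "grip_force": force on a finger pad.
Only numpy, scipy, OpenCV 4.12 (cv2) and the standard library are available. Lean on these libraries where they do the work, as an engineer would, in place of code of your own. Each camera call takes 0.05 s, during which the arm holds its last target. There are 200 camera calls.

## Working session

There is one attempt and no reset: what is moved stays moved. The work goes in short steps, Python scripts to look and compute and a tool call to move; the robot and the scene stay as the last step left them, time stands still between calls to the robot, and variables do not carry over. Pictures are saved under pics/ and viewed, at most 14 in all, crops included, and the job is handed in when it is done.

Besides the shell and the picture viewer there is one more tool, called after "Request:" in YAML: its name, and indented under it one key for each argument. play_rows: Moves the arm, as the interface text tells. Its arguments: {"type":"object","properties":{"series":{"type":"array","items":{"type":"object","properties":{"dp":{"type":"array","items":{"type":"number"}},"delta_rot":{"type":"array","items":{"type":"number"}},"grip":{"type":"number"}}}}},"required":["series"]}

```bash
ls; mkdir -p pics; python3 - <<'E'
from station import r
import cv2
print(r.state(), r.pinch_z)
for n in ("top","scene"):
    s=r.snapshot(n); cv2.imwrite(f"pics/{n}0.png",s["color"][:,:,::-1]); print(n,s["K"],s["rvec"],s["tvec"],s["shot"])
E
```

```text
pics
{'time': 0.0, 'joints': array([-7.88737212e+01,  2.81649327e+01,  8.93517327e+01,  3.94049858e-04,
        6.25508726e+01, -6.04880478e+00]), 'joint_vel': array([ 0.05779998, -0.03099571,  0.0358358 , -0.0476831 ,  0.04173164,
        0.05183026]), 'tau': array([-1.04229424e-03, -6.18459034e+01, -2.61597043e+01, -2.42051656e-04,
        4.05635699e-03,  2.45045618e-05]), 'position': array([ 0.18455045, -0.59687478,  0.23070957]), 'orientation': array([-1.79932875e+02, -7.46438365e-03,  1.71748974e+01]), 'ft_force': array([0.37724435, 0.47542147, 0.32360717]), 'wrist_torque': array([-0.00360612,  0.02633073, -0.01395905]), 'grip_force': 0.0, 'grip_width': 0.9975306249148592} 0.0187
top [[542.67026909   0.         332.5486939 ]
 [  0.         542.67026909 240.86019319]
 [  0.           0.           1.        ]] [ 2.13239229 -2.13347834  0.19215609] [0.10757797 0.50273558 1.16329018] 1
scene [[544.39605644   0.         315.9738955 ]
 [  0.         544.39605644 242.4311574 ]
 [  0.           0.           1.        ]] [ 1.32088695  2.1384263  -0.97950894] [ 0.13036401 -0.306125    1.50729423] 2
```

View pics/top0.png

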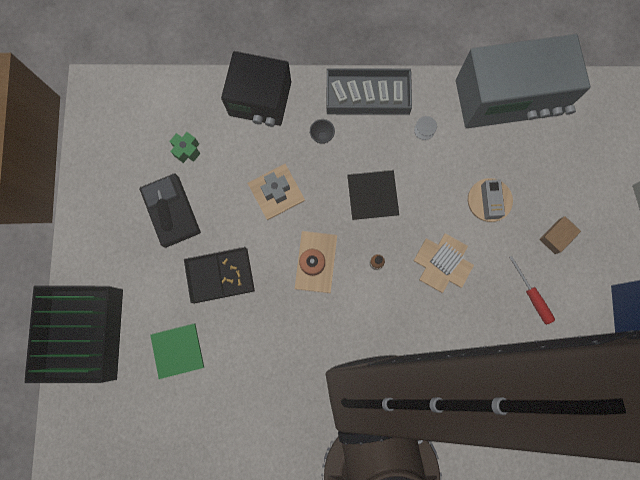

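View pics/scene0.png

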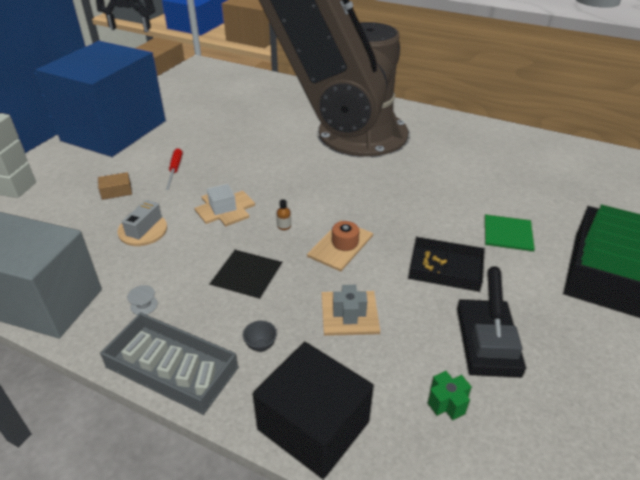

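Top view: hub at (276,187) on the square plate, with a green look-alike hub at (184,147). Toroid at (314,261) on the oblong plate. Heat sink at (447,260) on the cross plate. Filter at (491,199) on the round plate. Mat at (373,195), flux at (377,262), and a green look-alike plate at (178,351). I choose the grey hub and the plywood plate, so this is two swaps through the mat.

```bash
cat > h.py <<'E'
from station import r
import numpy as np, cv2
from scipy.optimize import minimize
def box(a,b): return [(np.array([[-a,-b],[a,-b],[a,b],[-a,b]])/2)]
t=np.linspace(0,2*np.pi,40)
def circ(d): return [np.c_[np.cos(t),np.sin(t)]*d/2]
SH=dict(toroid=(circ(.058),.04),heatsink=(box(.05,.05),.04),filter=(box(.084,.036),.04),hub=(box(.06,.026)+box(.026,.06),.04),
 plate_round=(circ(.104),.008),plate_square=(box(.1,.1),.008),plate_oblong=(box(.134,.082),.008),
 plate_cross=(box(.124,.06)+box(.06,.124),.008),spare_mat=(box(.11,.11),.003),flux=(circ(.032),.07))
SYM=dict(toroid=0,flux=0,plate_round=0,filter=180,plate_oblong=180)
def render(s,name,p,z0):
    m=np.zeros((480,640),np.uint8); c,n=np.cos(p[2]),np.sin(p[2])
    polys,h=SH[name]
    for q in polys:
        w=q@np.array([[c,n],[-n,c]])+p[:2]
        P=np.r_[np.c_[w,np.full(len(w),z0)],np.c_[w,np.full(len(w),z0+h)]]
        uv=cv2.projectPoints(P,s["rvec"],s["tvec"],s["K"],None)[0][:,0]
        cv2.fillConvexPoly(m,cv2.convexHull(np.round(uv*16).astype(np.int32)),1,shift=4)
    return m
def floor(s,uv,z):
    R=cv2.Rodrigues(s["rvec"])[0]; o=-R.T@s["tvec"]; d=R.T@np.linalg.inv(s["K"])@np.array([*uv,1.])
    return (o+d*(z-o[2])/d[2])[:2]
def detect(s,name,near=None):
    D=[d for d in r.cut_out(s,name)]
    if near is not None: D.sort(key=lambda d:np.hypot(*(np.array(d["uv"])-near)))
    return D[0] if D else None
def fit(views,name,z0,start):
    """views: list of (snapshot, mask, ignore mask or None)"""
    def cost(v):
        p=v*np.array([.01,.01,.2]); e=0
        for s,m,ig in views:
            k=render(s,name,p,z0)>0; ok=np.ones_like(k) if ig is None else ~ig
            k8=cv2.GaussianBlur((k).astype(np.float32),(0,0),.8); m8=cv2.GaussianBlur(m.astype(np.float32),(0,0),.8)
            e+=(np.abs(k8-m8)*ok).sum()/m.sum()
        return e/len(views)
    best=None
    sym=SYM.get(name,90)
    for a in ([0] if sym==0 else np.radians(np.arange(0,sym,sym/6))):
        q=minimize(cost,np.array([*start,a])/[.01,.01,.2],method="Nelder-Mead",options=dict(initial_simplex=np.array([*start,a])/[.01,.01,.2]+np.array([[0,0,0],[1,0,0],[0,1,0],[0,0,.6]]),maxiter=120))
        if best is None or q.fun<best.fun: best=q
    p=best.x*[.01,.01,.2]
    yaw=np.degrees(p[2]); yaw=0 if sym==0 else yaw%sym
    return np.array([p[0],p[1],yaw]),best.fun
E
cat > m.py <<'E'
from h import *
import json
near=dict(toroid=(314,261),heatsink=(447,260),filter=(491,199),hub=(276,187),plate_round=(488,200),plate_square=(276,192),plate_oblong=(315,262),plate_cross=(443,263),spare_mat=(373,195),flux=(377,262))
on=dict(plate_round="filter",plate_square="hub",plate_oblong="toroid",plate_cross="heatsink")
s=r.snapshot("top")
M={n:detect(s,n,near[n]) for n in near}
out={}
for n in near:
    if M[n] is None: print(n,"none"); continue
    z=.008 if n in on.values() else 0
    ig=None
    if n in on and M[on[n]]: ig=cv2.dilate(M[on[n]]["region"].astype(np.uint8),np.ones((5,5)))>0
    p,e=fit([(s,M[n]["region"],ig)],n,z,floor(s,near[n],z+SH[n][1]))
    print(n,round(M[n]["score"],2),p.round(4),"err",round(e,3),"reach",np.hypot(*p[:2]).round(3)); out[n]=list(p)
json.dump(out,open("poses.json","w"))
ov=s["color"].copy()
for n,p in out.items():
    k=render(s,n,[p[0],p[1],np.radians(p[2])],.008 if n in on.values() else 0)
    cv2.drawContours(ov,cv2.findContours(k,0,2)[0],-1,(255,0,0),1)
cv2.imwrite("pics/ov.png",cv2.resize(ov[130:320,230:540],None,fx=2.5,fy=2.5)[:,:,::-1])
E
time python3 m.py
```

```text
toroid 0.56 [0.4557 0.152  0.    ] err 0.147 reach 0.48
heatsink 0.67 [ 0.4672 -0.124  35.0516] err 1.388 reach 0.483
filter 0.89 [ 0.6036 -0.2589  2.2754] err 0.102 reach 0.657
hub 0.61 [ 0.6299  0.2386 25.5802] err 0.056 reach 0.674
plate_round 0.75 [ 0.6078 -0.2594  0.    ] err 0.09 reach 0.661
plate_square 0.94 [ 0.6284  0.2414 27.4323] err 0.098 reach 0.673
plate_oblong 0.65 [4.637000e-01 1.465000e-01 1.733856e+02] err 0.055 reach 0.486
plate_cross 0.9 [ 0.4607 -0.1454 60.51  ] err 0.407 reach 0.483
spare_mat 0.94 [0.6208 0.014  5.2921] err 0.045 reach 0.621
flux 0.72 [0.4515 0.0114 0.    ] err 0.969 reach 0.452
real	0m14.789s
user	0m8.453s
sys	0m5.896s
```

View pics/ov.png

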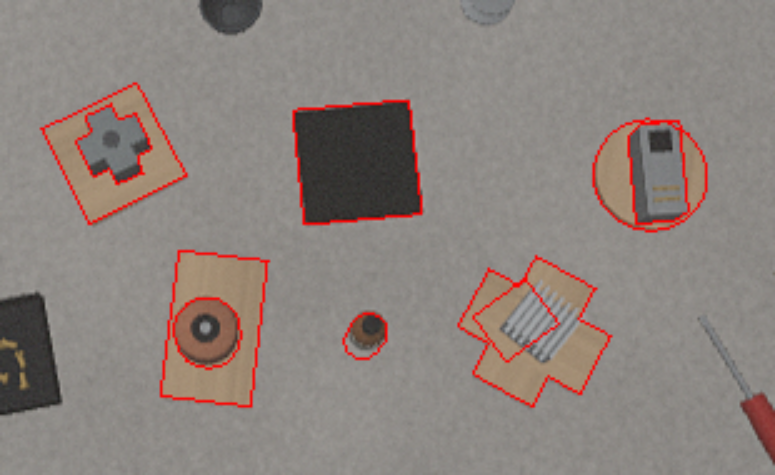

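Request:
play_rows:
  series:
    - {"dp": [0, 0, 0], "delta_rot": [0, 0, 1], "grip": 1}
    - {"dp": [0, 0, 0], "delta_rot": [0, 0, 1], "grip": 1}
    - {"dp": [0, 0, 0], "delta_rot": [0, 0, 1], "grip": 1}
    - {"dp": [0.6, -0.45, 0], "grip": 1, "delta_rot": [0, 0, 0]}
    - {"dp": [0.6, -0.45, 0], "grip": 1, "delta_rot": [0, 0, 0]}
    - {"dp": [0.6, -0.45, 0], "grip": 1, "delta_rot": [0, 0, 0]}
    - {"dp": [0.6, -0.45, 0], "grip": 1, "delta_rot": [0, 0, 0]}
    - {"dp": [0.6, -0.45, 0], "grip": 1, "delta_rot": [0, 0, 0]}
    - {"dp": [0.6, -0.45, 0], "grip": 1, "delta_rot": [0, 0, 0]}
    - {"dp": [0.6, -0.45, 0], "grip": 1, "delta_rot": [0, 0, 0]}
    - {"dp": [0.6, -0.45, 0], "grip": 1, "delta_rot": [0, 0, 0]}
    - {"dp": [0.6, -0.45, 0], "grip": 1, "delta_rot": [0, 0, 0]}
    - {"dp": [0.6, -0.45, 0], "grip": 1, "delta_rot": [0, 0, 0]}
    - {"dp": [0.6, -0.45, 0], "grip": 1, "delta_rot": [0, 0, 0]}
    - {"dp": [0.6, -0.45, 0], "grip": 1, "delta_rot": [0, 0, 0]}
    - {"dp": [0.6, -0.45, 0], "grip": 1, "delta_rot": [0, 0, 0]}
    - {"dp": [0.6, -0.45, 0], "grip": 1, "delta_rot": [0, 0, 0]}
    - {"dp": [0.6, -0.45, 0], "grip": 1, "delta_rot": [0, 0, 0]}
    - {"dp": [0.6, -0.45, 0], "grip": 1, "delta_rot": [0, 0, 0]}

```text
time: 2.23
position: [0.5584, -0.2936, 0.2314]
orientation: [180.0, -0.0, 2.2]
ft_force: [1.6, -0.6, -0.5]
grip_width: 0.999
grip_force: 0.0
```

```bash
cat > w.py <<'E'
# w.py name z0 [x y]: wrist look, fit one thing
from h import *
import sys
name=sys.argv[1]; z0=float(sys.argv[2]); st=[float(a) for a in sys.argv[3:5]]
s=r.snapshot(sys.argv[5] if len(sys.argv)>5 else "wrist")
uv=cv2.projectPoints(np.array([[*st,z0+SH[name][1]]]),s["rvec"],s["tvec"],s["K"],None)[0][0,0]
d=detect(s,name,uv); ov=s["color"].copy()
if d:
    p,e=fit([(s,d["region"],None)],name,z0,st); print(name,d["score"],p.round(4),"err",round(e,3))
    cv2.drawContours(ov,cv2.findContours(render(s,name,[p[0],p[1],np.radians(p[2])],z0),0,2)[0],-1,(255,0,0),1)
    cv2.drawContours(ov,cv2.findContours(d["region"].astype(np.uint8),0,2)[0],-1,(0,0,255),1)
print(uv, r.state()["position"].round(4), r.state()["orientation"].round(2))
cv2.imwrite(f"pics/w_{name}_{s['shot']}.png",ov[:,:,::-1]); print(s["shot"])
E
cat > g.py <<'E'
# g.py x y z yaw : turn units (5 deg) then shift units (40 mm) in the turned tool frame
from station import r
import sys, numpy as np
x,y,z,yaw=map(float,sys.argv[1:5]); s=r.state(); p=s["position"]; o=s["orientation"][2]
dy=(yaw-o+90)%180-90; a=np.radians(o+dy); d=np.array([x,y,z])-p
print("at",p.round(4),s["orientation"].round(2),"grip",round(s["grip_width"],3),"j",s["joints"].round(0)[[0,5]])
print("turn",round(-dy/5,2),"dp",np.round(np.array([d[0]*np.cos(a)+d[1]*np.sin(a),d[0]*np.sin(a)-d[1]*np.cos(a),-d[2]])/.04,2))
E
python3 w.py filter .008 .604 -.259; ls pics
```

```text
filter 0.63 [ 0.6021 -0.2624  3.3353] err 0.048
[285.40678149 165.66587258] [ 0.5599 -0.2921  0.2312] [-1.7999e+02 -4.0000e-02  2.3800e+00]
4
ov.png
scene0.png
top0.png
w_filter_4.png
```

View pics/w_filter_4.png

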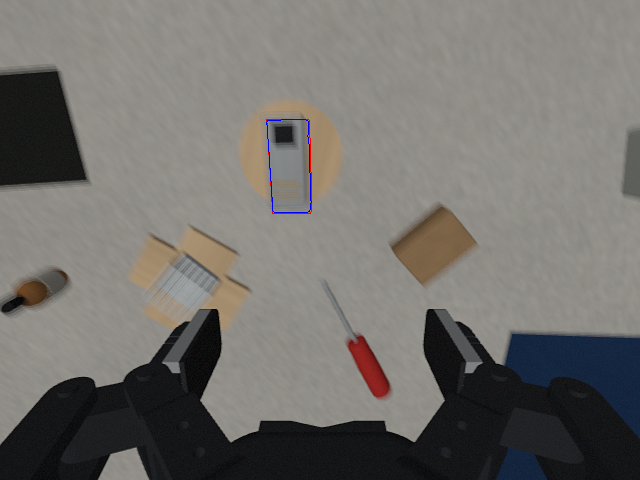

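```bash
python3 g.py .602 -.262 .10 3.3
```

```text
at [ 0.5599 -0.2921  0.2312] [-1.7999e+02 -4.0000e-02  2.3800e+00] grip 1.002 j [-34.  54.]
turn -0.18 dp [ 1.09 -0.69  3.28]
```

The wrist view shows the filter at about (286,160) on the round plate, the heat sink at (185,283) and the bottle at (35,290). It agrees with the top fit to within a few mm, so I'm going down to grip it.

Request:
play_rows:
  series:
    - {"dp": [0.38, -0.24, 0.6], "delta_rot": [0, 0, -0.2], "grip": 1}
    - {"dp": [0.38, -0.24, 0.8], "delta_rot": [0, 0, 0], "grip": 1}
    - {"dp": [0.38, -0.23, 0.8], "delta_rot": [0, 0, 0], "grip": 1}
    - {"dp": [0, 0, 0.8], "delta_rot": [0, 0, 0], "grip": 1}
    - {"dp": [0, 0, 0.8], "delta_rot": [0, 0, 0], "grip": 1}
    - {"dp": [0, 0, 0.7], "delta_rot": [0, 0, 0], "grip": 1}
    - {"dp": [0, 0, 0.5], "delta_rot": [0, 0, 0], "grip": 1}
    - {"dp": [0, 0, 0.43], "delta_rot": [0, 0, 0], "grip": 1}
    - {"dp": [0, 0, 0], "delta_rot": [0, 0, 0], "grip": 1}
    - {"dp": [0, 0, 0], "delta_rot": [0, 0, 0], "grip": 0.2}
    - {"dp": [0, 0, 0], "delta_rot": [0, 0, 0], "grip": 0.2}
    - {"dp": [0, 0, 0], "delta_rot": [0, 0, 0], "grip": 0.2}
    - {"dp": [0, 0, 0], "delta_rot": [0, 0, 0], "grip": 0.2}
    - {"dp": [0, 0, 0], "delta_rot": [0, 0, 0], "grip": 0.2}
    - {"dp": [0, 0, 0], "delta_rot": [0, 0, 0], "grip": 0.2}
    - {"dp": [0, 0, 0], "delta_rot": [0, 0, 0], "grip": 0.2}

```text
time: 3.67
position: [0.602, -0.2644, 0.0157]
orientation: [179.9, -0.1, 3.2]
ft_force: [-0.9, 1.5, 7.1]
grip_width: 0.409
grip_force: 61.5
```

```bash
python3 g.py .6208 .014 .12 5.3
```

```text
at [ 0.602  -0.2644  0.0157] [ 1.7993e+02 -1.0000e-01  3.1800e+00] grip 0.409 j [-29.  57.]
turn -0.42 dp [ 1.11 -6.89 -2.61]
```

Request:
play_rows:
  series:
    - {"dp": [0, 0, -0.5], "delta_rot": [0, 0, 0], "grip": 0.2}
    - {"dp": [0, 0, -0.7], "delta_rot": [0, 0, 0], "grip": 0.2}
    - {"dp": [0, 0, -0.7], "delta_rot": [0, 0, 0], "grip": 0.2}
    - {"dp": [0, 0, -0.7], "delta_rot": [0, 0, -0.4], "grip": 0.2}
    - {"dp": [0.06, -0.69, 0], "delta_rot": [0, 0, 0], "grip": 0.2}
    - {"dp": [0.06, -0.69, 0], "delta_rot": [0, 0, 0], "grip": 0.2}
    - {"dp": [0.06, -0.69, 0], "delta_rot": [0, 0, 0], "grip": 0.2}
    - {"dp": [0.06, -0.69, 0], "delta_rot": [0, 0, 0], "grip": 0.2}
    - {"dp": [0.06, -0.69, 0], "delta_rot": [0, 0, 0], "grip": 0.2}
    - {"dp": [0.06, -0.69, 0], "delta_rot": [0, 0, 0], "grip": 0.2}
    - {"dp": [0.06, -0.69, 0], "delta_rot": [0, 0, 0], "grip": 0.2}
    - {"dp": [0.06, -0.69, 0], "delta_rot": [0, 0, 0], "grip": 0.2}
    - {"dp": [0.06, -0.69, 0], "delta_rot": [0, 0, 0], "grip": 0.2}
    - {"dp": [0.06, -0.69, 0], "delta_rot": [0, 0, 0], "grip": 0.2}
    - {"dp": [0, 0, 0.6], "delta_rot": [0, 0, 0], "grip": 0.2}
    - {"dp": [0, 0, 0.6], "delta_rot": [0, 0, 0], "grip": 0.2}
    - {"dp": [0, 0, 0.6], "delta_rot": [0, 0, 0], "grip": 0.2}
    - {"dp": [0, 0, 0.3], "delta_rot": [0, 0, 0], "grip": 0.2}
    - {"dp": [0, 0, 0.2], "delta_rot": [0, 0, 0], "grip": 0.2}
    - {"dp": [0, 0, 0], "delta_rot": [0, 0, 0], "grip": 0.2}

```text
time: 5.33
position: [0.6001, 0.0128, 0.0251]
orientation: [-180.0, 0.1, 5.2]
ft_force: [-0.2, 0.5, -2.2]
grip_width: 0.412
grip_force: 60.5
```

```bash
python3 g.py .6208 .014 .011 5.3
```

```text
at [0.6001 0.0128 0.0251] [-1.7999e+02  1.0000e-01  5.1700e+00] grip 0.412 j [-5. 80.]
turn -0.03 dp [0.52 0.02 0.35]
```

Request:
play_rows:
  series:
    - {"dp": [0.5, 0, 0], "delta_rot": [0, 0, 0], "grip": 0.2}
    - {"dp": [0, 0, 0.2], "delta_rot": [0, 0, 0], "grip": 0.2}
    - {"dp": [0, 0, 0.1], "delta_rot": [0, 0, 0], "grip": 0.2}
    - {"dp": [0, 0, 0.02], "delta_rot": [0, 0, 0], "grip": 0.2}
    - {"dp": [0, 0, 0], "delta_rot": [0, 0, 0], "grip": 0.2}

```text
time: 5.75
position: [0.6199, 0.0146, 0.0134]
orientation: [-180.0, 0.0, 5.2]
ft_force: [0.9, -0.7, -2.2]
grip_width: 0.412
grip_force: 60.5
```

Request:
play_rows:
  series:
    - {"dp": [0, 0, 0], "delta_rot": [0, 0, 0], "grip": 1}
    - {"dp": [0, 0, 0], "delta_rot": [0, 0, 0], "grip": 1}
    - {"dp": [0, 0, 0], "delta_rot": [0, 0, 0], "grip": 1}
    - {"dp": [0, 0, -0.5], "delta_rot": [0, 0, 0], "grip": 1}
    - {"dp": [0, 0, -0.8], "delta_rot": [0, 0, 0], "grip": 1}
    - {"dp": [0, 0, -0.8], "delta_rot": [0, 0, 0], "grip": 1}
    - {"dp": [-0.56, -0.45, -0.4], "delta_rot": [0, 0, 0], "grip": 1}
    - {"dp": [-0.56, -0.45, -0.4], "delta_rot": [0, 0, 0], "grip": 1}
    - {"dp": [-0.56, -0.45, -0.4], "delta_rot": [0, 0, 0], "grip": 1}
    - {"dp": [-0.56, -0.45, -0.4], "delta_rot": [0, 0, 0], "grip": 1}
    - {"dp": [-0.56, -0.45, -0.4], "delta_rot": [0, 0, 0], "grip": 1}
    - {"dp": [-0.56, -0.45, -0.4], "delta_rot": [0, 0, 0], "grip": 1}
    - {"dp": [-0.56, -0.45, -0.4], "delta_rot": [0, 0, 0], "grip": 1}
    - {"dp": [-0.56, -0.45, -0.4], "delta_rot": [0, 0, 0], "grip": 1}
    - {"dp": [0, 0, 0], "delta_rot": [0, 0, 0], "grip": 1}
    - {"dp": [0, 0, 0], "delta_rot": [0, 0, 0], "grip": 1}

```text
time: 7.08
position: [0.4285, 0.1426, 0.2266]
orientation: [-180.0, -0.2, 5.3]
ft_force: [-0.1, -0.5, -0.8]
grip_width: 0.999
grip_force: 0.0
```

```bash
python3 w.py toroid .008 .456 .152; python3 w.py filter .003 .62 .014 top; python3 g.py .456 .152 .014 5.2
```

```text
toroid 0.94 [0.4569 0.1499 0.    ] err 0.096
[314.20721512 187.54019482] [0.4294 0.1418 0.2253] [ 1.7999e+02 -4.0000e-02  5.1900e+00]
5
filter 0.73 [0.622  0.0172 2.0519] err 0.14
[373.72676477 189.90061173] [0.4295 0.1415 0.2247] [1.7999e+02 4.0000e-02 5.1300e+00]
6
at [0.4295 0.1415 0.2247] [1.7999e+02 4.0000e-02 5.1300e+00] grip 1.0 j [10. 95.]
turn -0.01 dp [ 0.68 -0.2   5.27]
```

Request:
play_rows:
  series:
    - {"dp": [0.35, -0.09, 0.6], "delta_rot": [0, 0, 0], "grip": 1}
    - {"dp": [0.34, -0.09, 0.8], "delta_rot": [0, 0, 0], "grip": 1}
    - {"dp": [0, 0, 0.8], "delta_rot": [0, 0, 0], "grip": 1}
    - {"dp": [0, 0, 0.8], "delta_rot": [0, 0, 0], "grip": 1}
    - {"dp": [0, 0, 0.8], "delta_rot": [0, 0, 0], "grip": 1}
    - {"dp": [0, 0, 0.7], "delta_rot": [0, 0, 0], "grip": 1}
    - {"dp": [0, 0, 0.5], "delta_rot": [0, 0, 0], "grip": 1}
    - {"dp": [0, 0, 0.27], "delta_rot": [0, 0, 0], "grip": 1}
    - {"dp": [0, 0, 0], "delta_rot": [0, 0, 0], "grip": 1}
    - {"dp": [0, 0, 0], "delta_rot": [0, 0, 0], "grip": 0.3}
    - {"dp": [0, 0, 0], "delta_rot": [0, 0, 0], "grip": 0.3}
    - {"dp": [0, 0, 0], "delta_rot": [0, 0, 0], "grip": 0.3}
    - {"dp": [0, 0, 0], "delta_rot": [0, 0, 0], "grip": 0.3}
    - {"dp": [0, 0, 0], "delta_rot": [0, 0, 0], "grip": 0.3}
    - {"dp": [0, 0, 0], "delta_rot": [0, 0, 0], "grip": 0.3}

```text
time: 8.53
position: [0.4564, 0.1515, 0.0155]
orientation: [-180.0, -0.1, 5.2]
ft_force: [-1.1, -3.6, 8.6]
grip_width: 0.663
grip_force: 64.6
```

```bash
python3 g.py .6075 -.259 .14 5.1
```

```text
at [0.4564 0.1515 0.0155] [-1.80e+02 -1.10e-01  5.17e+00] grip 0.663 j [10. 95.]
turn 0.01 dp [ 2.85 10.56 -3.11]
```

Request:
play_rows:
  series:
    - {"dp": [0, 0, -0.5], "delta_rot": [0, 0, 0], "grip": 0.3}
    - {"dp": [0, 0, -0.8], "delta_rot": [0, 0, 0], "grip": 0.3}
    - {"dp": [0, 0, -0.8], "delta_rot": [0, 0, 0], "grip": 0.3}
    - {"dp": [0, 0, -0.8], "delta_rot": [0, 0, 0], "grip": 0.3}
    - {"dp": [0.2, 0.75, 0], "delta_rot": [0, 0, 0], "grip": 0.3}
    - {"dp": [0.2, 0.75, 0], "delta_rot": [0, 0, 0], "grip": 0.3}
    - {"dp": [0.2, 0.75, 0], "delta_rot": [0, 0, 0], "grip": 0.3}
    - {"dp": [0.2, 0.75, 0], "delta_rot": [0, 0, 0], "grip": 0.3}
    - {"dp": [0.2, 0.75, 0], "delta_rot": [0, 0, 0], "grip": 0.3}
    - {"dp": [0.2, 0.75, 0], "delta_rot": [0, 0, 0], "grip": 0.3}
    - {"dp": [0.2, 0.75, 0], "delta_rot": [0, 0, 0], "grip": 0.3}
    - {"dp": [0.2, 0.75, 0], "delta_rot": [0, 0, 0], "grip": 0.3}
    - {"dp": [0.2, 0.75, 0], "delta_rot": [0, 0, 0], "grip": 0.3}
    - {"dp": [0.2, 0.75, 0], "delta_rot": [0, 0, 0], "grip": 0.3}
    - {"dp": [0.2, 0.75, 0], "delta_rot": [0, 0, 0], "grip": 0.3}
    - {"dp": [0.2, 0.75, 0], "delta_rot": [0, 0, 0], "grip": 0.3}
    - {"dp": [0.2, 0.75, 0], "delta_rot": [0, 0, 0], "grip": 0.3}
    - {"dp": [0.2, 0.75, 0], "delta_rot": [0, 0, 0], "grip": 0.3}
    - {"dp": [0, 0, 0], "delta_rot": [0, 0, 0], "grip": 0.3}
    - {"dp": [0, 0, 0], "delta_rot": [0, 0, 0], "grip": 0.3}

```text
time: 10.2
position: [0.605, -0.2579, 0.1301]
orientation: [-180.0, 0.0, 5.1]
ft_force: [0.8, -0.5, -3.5]
grip_width: 0.664
grip_force: 65.4
```

```bash
python3 g.py .6075 -.259 .0165 5.1
python3 - <<'E'
from h import *
s=r.snapshot("wrist")
d=detect(s,"plate_round",cv2.projectPoints(np.array([[.607,-.259,.008]]),s["rvec"],s["tvec"],s["K"],None)[0][0,0])
print(d and (d["score"],d["uv"],d["region"].sum()))
p,e=fit([(s,d["region"],detect(s,"toroid")["region"]>0)],"plate_round",0,[.607,-.259]); print(p,e)
E
```

```text
at [ 0.605  -0.2579  0.1301] [-1.7999e+02  2.0000e-02  5.0600e+00] grip 0.664 j [-29.  56.]
turn -0.01 dp [0.06 0.03 2.84]
(0.65, [332.5, 215.3], np.int64(10462))
[ 0.607115   -0.26336843  0.        ] 0.010784175422856604
```

Request:
play_rows:
  series:
    - {"dp": [0.06, 0.08, 0.5], "delta_rot": [0, 0, 0], "grip": 0.3}
    - {"dp": [0, 0, 0.7], "delta_rot": [0, 0, 0], "grip": 0.3}
    - {"dp": [0, 0, 0.7], "delta_rot": [0, 0, 0], "grip": 0.3}
    - {"dp": [0, 0, 0.5], "delta_rot": [0, 0, 0], "grip": 0.3}
    - {"dp": [0, 0, 0.25], "delta_rot": [0, 0, 0], "grip": 0.3}
    - {"dp": [0, 0, 0.2], "delta_rot": [0, 0, 0], "grip": 0.3}
    - {"dp": [0, 0, 0], "delta_rot": [0, 0, 0], "grip": 0.3}
    - {"dp": [0, 0, 0], "delta_rot": [0, 0, 0], "grip": 0.3}

```text
time: 11.02
position: [0.6084, -0.2594, 0.0174]
orientation: [180.0, -0.1, 5.2]
ft_force: [-0.4, -0.7, -2.2]
grip_width: 0.663
grip_force: 65.9
```

Request:
play_rows:
  series:
    - {"dp": [0, 0, 0], "delta_rot": [0, 0, 0], "grip": 1}
    - {"dp": [0, 0, 0], "delta_rot": [0, 0, 0], "grip": 1}
    - {"dp": [0, 0, 0], "delta_rot": [0, 0, 0], "grip": 1}
    - {"dp": [0, 0, -0.5], "delta_rot": [0, 0, 0], "grip": 1}
    - {"dp": [0, 0, -0.8], "delta_rot": [0, 0, 0], "grip": 1}
    - {"dp": [0, 0, -0.8], "delta_rot": [0, 0, 0], "grip": 1}
    - {"dp": [0, 0, -0.6], "delta_rot": [0, 0, 0], "grip": 1}
    - {"dp": [-0.02, -0.69, 0], "delta_rot": [0, 0, 0], "grip": 1}
    - {"dp": [-0.02, -0.69, 0], "delta_rot": [0, 0, 0], "grip": 1}
    - {"dp": [-0.02, -0.69, 0], "delta_rot": [0, 0, 0], "grip": 1}
    - {"dp": [-0.02, -0.69, 0], "delta_rot": [0, 0, 0], "grip": 1}
    - {"dp": [-0.02, -0.69, 0], "delta_rot": [0, 0, 0], "grip": 1}
    - {"dp": [-0.02, -0.69, 0], "delta_rot": [0, 0, 0], "grip": 1}
    - {"dp": [-0.02, -0.69, 0], "delta_rot": [0, 0, 0], "grip": 1}
    - {"dp": [-0.02, -0.69, 0], "delta_rot": [0, 0, 0], "grip": 1}
    - {"dp": [-0.02, -0.69, 0], "delta_rot": [0, 0, 0], "grip": 1}
    - {"dp": [-0.02, -0.69, 0], "delta_rot": [0, 0, 0], "grip": 1}
    - {"dp": [0, 0, 0], "delta_rot": [0, 0, 0], "grip": 1}
    - {"dp": [0, 0, 0], "delta_rot": [0, 0, 0], "grip": 1}

```text
time: 12.6
position: [0.5751, 0.0157, 0.1251]
orientation: [180.0, -0.1, 5.3]
ft_force: [0.5, 0.2, 0.3]
grip_width: 1.003
grip_force: 0.0
```

```bash
python3 w.py filter .003 .62 .016; python3 w.py toroid .008 .606 -.26 top; python3 g.py .621 .016 .012 4
```

```text
filter 0.69 [0.6202 0.0138 5.3952] err 0.04
[327.58337383 184.83496711] [0.5754 0.0142 0.1249] [ 1.7998e+02 -5.0000e-02  5.1800e+00]
8
toroid 0.97 [ 0.6076 -0.2529  0.    ] err 0.221
[495.57254919 195.39298381] [0.5753 0.0137 0.1246] [ 1.7999e+02 -2.0000e-02  5.1100e+00]
9
at [0.5753 0.0137 0.1246] [ 1.7999e+02 -2.0000e-02  5.1100e+00] grip 0.998 j [-5. 80.]
turn 0.22 dp [1.14 0.02 2.82]
```

Request:
play_rows:
  series:
    - {"dp": [0.56, 0, 0.3], "delta_rot": [0, 0, 0], "grip": 1}
    - {"dp": [0.56, 0, 0.3], "delta_rot": [0, 0, 0], "grip": 1}
    - {"dp": [0, 0, 0.6], "delta_rot": [0, 0, 0], "grip": 1}
    - {"dp": [0, 0, 0.6], "delta_rot": [0, 0, 0], "grip": 1}
    - {"dp": [0, 0, 0.6], "delta_rot": [0, 0, 0], "grip": 1}
    - {"dp": [0, 0, 0.4], "delta_rot": [0, 0, 0], "grip": 1}
    - {"dp": [0, 0, 0], "delta_rot": [0, 0, 0], "grip": 1}
    - {"dp": [0, 0, 0], "delta_rot": [0, 0, 0], "grip": 0.2}
    - {"dp": [0, 0, 0], "delta_rot": [0, 0, 0], "grip": 0.2}
    - {"dp": [0, 0, 0], "delta_rot": [0, 0, 0], "grip": 0.2}
    - {"dp": [0, 0, 0], "delta_rot": [0, 0, 0], "grip": 0.2}
    - {"dp": [0, 0, 0], "delta_rot": [0, 0, 0], "grip": 0.2}
    - {"dp": [0, 0, 0], "delta_rot": [0, 0, 0], "grip": 0.2}
    - {"dp": [0, 0, 0], "delta_rot": [0, 0, 0], "grip": 0.2}
    - {"dp": [0, 0, -0.7], "delta_rot": [0, 0, 0], "grip": 0.2}
    - {"dp": [0, 0, -0.7], "delta_rot": [0, 0, 0], "grip": 0.2}
    - {"dp": [0, 0, -0.8], "delta_rot": [0, 0, 0], "grip": 0.2}
    - {"dp": [0, 0, -0.8], "delta_rot": [0, 0, 0], "grip": 0.2}
    - {"dp": [0, 0, 0], "delta_rot": [0, 0, 0], "grip": 0.2}

```text
time: 14.38
position: [0.6219, 0.0186, 0.139]
orientation: [179.9, -0.5, 5.2]
ft_force: [0.2, 0.3, -2.5]
grip_width: 0.408
grip_force: 61.1
```

```bash
python3 g.py .4637 .1465 .13 173.4
```

```text
at [0.6219 0.0186 0.139 ] [179.91  -0.53   5.19] grip 0.408 j [-4. 80.]
turn 2.36 dp [-4.3  -2.72  0.23]
```

Request:
play_rows:
  series:
    - {"dp": [0, 0, 0], "delta_rot": [0, 0, 0.8], "grip": 0.2}
    - {"dp": [0, 0, 0], "delta_rot": [0, 0, 0.8], "grip": 0.2}
    - {"dp": [0, 0, 0], "delta_rot": [0, 0, 0.75], "grip": 0.2}
    - {"dp": [-0.43, -0.27, 0], "delta_rot": [0, 0, 0], "grip": 0.2}
    - {"dp": [-0.43, -0.27, 0], "delta_rot": [0, 0, 0], "grip": 0.2}
    - {"dp": [-0.43, -0.27, 0], "delta_rot": [0, 0, 0], "grip": 0.2}
    - {"dp": [-0.43, -0.27, 0], "delta_rot": [0, 0, 0], "grip": 0.2}
    - {"dp": [-0.43, -0.27, 0], "delta_rot": [0, 0, 0], "grip": 0.2}
    - {"dp": [-0.43, -0.27, 0], "delta_rot": [0, 0, 0], "grip": 0.2}
    - {"dp": [-0.43, -0.27, 0], "delta_rot": [0, 0, 0], "grip": 0.2}
    - {"dp": [-0.43, -0.27, 0], "delta_rot": [0, 0, 0], "grip": 0.2}
    - {"dp": [-0.43, -0.27, 0], "delta_rot": [0, 0, 0], "grip": 0.2}
    - {"dp": [-0.43, -0.27, 0], "delta_rot": [0, 0, 0], "grip": 0.2}
    - {"dp": [0, 0, 0], "delta_rot": [0, 0, 0], "grip": 0.2}
    - {"dp": [0, 0, 0], "delta_rot": [0, 0, 0], "grip": 0.2}

```text
time: 15.63
position: [0.4607, 0.1461, 0.1327]
orientation: [180.0, -0.0, -6.5]
ft_force: [0.8, 0.2, -2.8]
grip_width: 0.411
grip_force: 60.9
```

```bash
python3 g.py .4637 .1465 .018 173.4
```

```text
at [0.4607 0.1461 0.1327] [ 1.80e+02 -2.00e-02 -6.49e+00] grip 0.411 j [ 10. 106.]
turn 0.02 dp [ 0.07 -0.02  2.87]
```

Request:
play_rows:
  series:
    - {"dp": [0.07, -0.02, 0.5], "delta_rot": [0, 0, 0], "grip": 0.2}
    - {"dp": [0, 0, 0.7], "delta_rot": [0, 0, 0], "grip": 0.2}
    - {"dp": [0, 0, 0.7], "delta_rot": [0, 0, 0], "grip": 0.2}
    - {"dp": [0, 0, 0.5], "delta_rot": [0, 0, 0], "grip": 0.2}
    - {"dp": [0, 0, 0.25], "delta_rot": [0, 0, 0], "grip": 0.2}
    - {"dp": [0, 0, 0.2], "delta_rot": [0, 0, 0], "grip": 0.2}
    - {"dp": [0, 0, 0], "delta_rot": [0, 0, 0], "grip": 0.2}
    - {"dp": [0, 0, 0], "delta_rot": [0, 0, 0], "grip": 0.2}

```text
time: 16.3
position: [0.4648, 0.1459, 0.0188]
orientation: [-180.0, -0.1, -6.6]
ft_force: [0.4, 0.8, -1.3]
grip_width: 0.409
grip_force: 64.0
```

Request:
play_rows:
  series:
    - {"dp": [0, 0, 0], "delta_rot": [0, 0, 0], "grip": 1}
    - {"dp": [0, 0, 0], "delta_rot": [0, 0, 0], "grip": 1}
    - {"dp": [0, 0, 0], "delta_rot": [0, 0, 0], "grip": 1}
    - {"dp": [0, 0, -0.5], "delta_rot": [0, 0, 0], "grip": 1}
    - {"dp": [0, 0, -0.8], "delta_rot": [0, 0, 0], "grip": 1}
    - {"dp": [0, 0, -0.8], "delta_rot": [0, 0, 0], "grip": 1}
    - {"dp": [0, 0, -0.8], "delta_rot": [0, 0, 0], "grip": 1}
    - {"dp": [0, 0.71, -0.2], "delta_rot": [0, 0, 0], "grip": 1}
    - {"dp": [0, 0.71, -0.2], "delta_rot": [0, 0, 0], "grip": 1}
    - {"dp": [0, 0.71, -0.2], "delta_rot": [0, 0, 0], "grip": 1}
    - {"dp": [0, 0.71, -0.2], "delta_rot": [0, 0, 0], "grip": 1}
    - {"dp": [0, 0.71, -0.2], "delta_rot": [0, 0, 0], "grip": 1}
    - {"dp": [0, 0.71, -0.2], "delta_rot": [0, 0, 0], "grip": 1}
    - {"dp": [0, 0.71, -0.2], "delta_rot": [0, 0, 0], "grip": 1}
    - {"dp": [0, 0.71, -0.2], "delta_rot": [0, 0, 0], "grip": 1}
    - {"dp": [0, 0.71, -0.2], "delta_rot": [0, 0, 0], "grip": 1}
    - {"dp": [0, 0.71, -0.2], "delta_rot": [0, 0, 0], "grip": 1}
    - {"dp": [0, 0, 0], "delta_rot": [0, 0, 0], "grip": 1}
    - {"dp": [0, 0, 0], "delta_rot": [0, 0, 0], "grip": 1}

```text
time: 17.88
position: [0.4314, -0.137, 0.2149]
orientation: [180.0, -0.1, -6.7]
ft_force: [0.3, -0.1, -0.1]
grip_width: 0.999
grip_force: 0.0
```

```bash
python3 w.py heatsink .008 .465 -.132; ls pics
```

```text
heatsink 0.68 [ 0.4656 -0.1518 51.5076] err 0.068
[311.26837893 184.12901896] [ 0.4313 -0.1355  0.2144] [-1.7999e+02  1.0000e-02 -6.5800e+00]
10
ov.png
scene0.png
top0.png
w_filter_4.png
w_filter_6.png
w_filter_8.png
w_heatsink_10.png
w_toroid_5.png
w_toroid_9.png
```

View pics/w_heatsink_10.png

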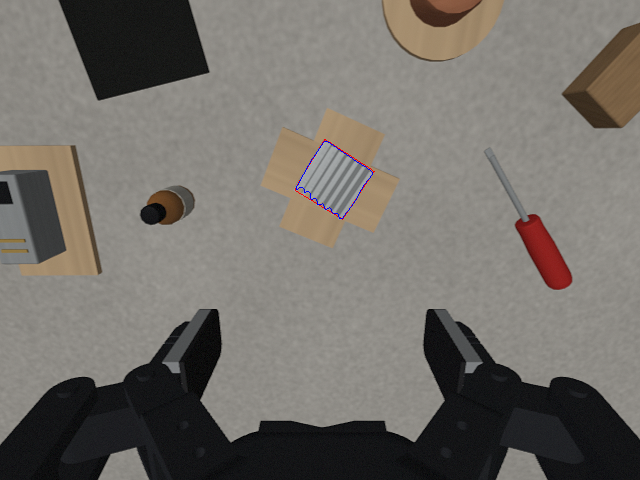

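```bash
python3 - <<'E'
from h import *
s=r.snapshot("wrist"); P=lambda x,y,z:cv2.projectPoints(np.array([[x,y,z]]),s["rvec"],s["tvec"],s["K"],None)[0][0,0]
h=detect(s,"heatsink"); d=detect(s,"plate_cross",P(.461,-.145,.008))
ig=cv2.dilate(h["region"].astype(np.uint8),np.ones((7,7)))>0
print(fit([(s,d["region"],ig)],"plate_cross",0,[.461,-.145]), fit([(s,h["region"],None)],"heatsink",.008,[.466,-.15]))
E
python3 g.py .4656 -.1515 .015 -38.5
```

```text
(array([ 0.45931155, -0.14918259, 60.26114565]), np.float64(0.03544598059739895)) (array([ 0.46565555, -0.15147639, 49.5470812 ]), np.float64(0.06366594579063979))
at [ 0.4315 -0.1351  0.2143] [-1.7999e+02  3.0000e-02 -6.5000e+00] grip 1.003 j [-26.  71.]
turn 6.4 dp [ 0.92 -0.21  4.98]
```

Request:
play_rows:
  series:
    - {"dp": [0, 0, 0.4], "delta_rot": [0, 0, 0.95], "grip": 1}
    - {"dp": [0, 0, 0.4], "delta_rot": [0, 0, 0.95], "grip": 1}
    - {"dp": [0, 0, 0.4], "delta_rot": [0, 0, 0.95], "grip": 1}
    - {"dp": [0, 0, 0.4], "delta_rot": [0, 0, 0.95], "grip": 1}
    - {"dp": [0, 0, 0.4], "delta_rot": [0, 0, 0.95], "grip": 1}
    - {"dp": [0, 0, 0.4], "delta_rot": [0, 0, 0.95], "grip": 1}
    - {"dp": [0, 0, 0.4], "delta_rot": [0, 0, 0.9], "grip": 1}
    - {"dp": [0.46, -0.1, 0], "delta_rot": [0, 0, 0], "grip": 1}
    - {"dp": [0.46, -0.1, 0], "delta_rot": [0, 0, 0], "grip": 1}
    - {"dp": [0, 0, 0], "delta_rot": [0, 0, 0], "grip": 1}

```text
time: 18.97
position: [0.4677, -0.1539, 0.1022]
orientation: [-180.0, -0.1, -39.5]
ft_force: [-0.8, 0.1, -0.2]
grip_width: 1.003
grip_force: 0.0
```

```bash
python3 g.py .4656 -.1515 .015 -39.5
```

```text
at [ 0.4677 -0.1539  0.1022] [-1.7998e+02 -1.1000e-01 -3.9510e+01] grip 1.003 j [-26. 104.]
turn -0.0 dp [-0.08 -0.01  2.18]
```

Request:
play_rows:
  series:
    - {"dp": [-0.05, 0, 0.5], "delta_rot": [0, 0, 0], "grip": 1}
    - {"dp": [0, 0, 0.7], "delta_rot": [0, 0, 0], "grip": 1}
    - {"dp": [0, 0, 0.6], "delta_rot": [0, 0, 0], "grip": 1}
    - {"dp": [0, 0, 0.38], "delta_rot": [0, 0, 0], "grip": 1}
    - {"dp": [0, 0, 0], "delta_rot": [0, 0, 0], "grip": 1}
    - {"dp": [0, 0, 0], "delta_rot": [0, 0, 0], "grip": 0.3}
    - {"dp": [0, 0, 0], "delta_rot": [0, 0, 0], "grip": 0.3}
    - {"dp": [0, 0, 0], "delta_rot": [0, 0, 0], "grip": 0.3}
    - {"dp": [0, 0, 0], "delta_rot": [0, 0, 0], "grip": 0.3}
    - {"dp": [0, 0, 0], "delta_rot": [0, 0, 0], "grip": 0.3}
    - {"dp": [0, 0, 0], "delta_rot": [0, 0, 0], "grip": 0.3}
    - {"dp": [0, 0, 0], "delta_rot": [0, 0, 0], "grip": 0.3}
    - {"dp": [0, 0, -0.5], "delta_rot": [0, 0, 0], "grip": 0.3}
    - {"dp": [0, 0, -0.8], "delta_rot": [0, 0, 0], "grip": 0.3}
    - {"dp": [0, 0, -0.8], "delta_rot": [0, 0, 0], "grip": 0.3}
    - {"dp": [0, 0, -0.9], "delta_rot": [0, 0, 0], "grip": 0.3}
    - {"dp": [0, 0, 0], "delta_rot": [0, 0, 0], "grip": 0.3}

```text
time: 20.38
position: [0.4654, -0.1528, 0.1416]
orientation: [-179.9, -0.5, -39.6]
ft_force: [0.8, -0.1, -0.6]
grip_width: 0.577
grip_force: 63.0
```

```bash
python3 g.py .6208 .014 .13 -39.5
```

```text
at [ 0.4654 -0.1528  0.1416] [-179.87   -0.55  -39.56] grip 0.577 j [-26. 104.]
turn -0.01 dp [ 0.35 -5.69  0.29]
```

Request:
play_rows:
  series:
    - {"dp": [0.04, -0.63, 0], "delta_rot": [0, 0, 0], "grip": 0.3}
    - {"dp": [0.04, -0.63, 0], "delta_rot": [0, 0, 0], "grip": 0.3}
    - {"dp": [0.04, -0.63, 0], "delta_rot": [0, 0, 0], "grip": 0.3}
    - {"dp": [0.04, -0.63, 0], "delta_rot": [0, 0, 0], "grip": 0.3}
    - {"dp": [0.04, -0.63, 0], "delta_rot": [0, 0, 0], "grip": 0.3}
    - {"dp": [0.04, -0.63, 0], "delta_rot": [0, 0, 0], "grip": 0.3}
    - {"dp": [0.04, -0.63, 0], "delta_rot": [0, 0, 0], "grip": 0.3}
    - {"dp": [0.04, -0.63, 0], "delta_rot": [0, 0, 0], "grip": 0.3}
    - {"dp": [0.04, -0.63, 0], "delta_rot": [0, 0, 0], "grip": 0.3}
    - {"dp": [0, 0, 0.25], "delta_rot": [0, 0, -1], "grip": 0.3}
    - {"dp": [0, 0, 0.25], "delta_rot": [0, 0, -1], "grip": 0.3}
    - {"dp": [0, 0, 0.25], "delta_rot": [0, 0, -1], "grip": 0.3}
    - {"dp": [0, 0, 0.25], "delta_rot": [0, 0, -1], "grip": 0.3}
    - {"dp": [0, 0, 0.25], "delta_rot": [0, 0, -1], "grip": 0.3}
    - {"dp": [0, 0, 0.25], "delta_rot": [0, 0, -1], "grip": 0.3}
    - {"dp": [0, 0, 0.25], "delta_rot": [0, 0, -1], "grip": 0.3}
    - {"dp": [0, 0, 0.25], "delta_rot": [0, 0, -1], "grip": 0.3}
    - {"dp": [0, 0, 0.25], "delta_rot": [0, 0, -1], "grip": 0.3}
    - {"dp": [0, 0, 0], "delta_rot": [0, 0, 0], "grip": 0.3}

```text
time: 21.97
position: [0.6181, 0.0137, 0.044]
orientation: [-180.0, 0.1, 5.7]
ft_force: [-0.9, 1.1, -2.0]
grip_width: 0.576
grip_force: 62.9
```

```bash
python3 g.py .6208 .014 .0115 5.4
```

```text
at [0.6181 0.0137 0.044 ] [-1.7998e+02  1.2000e-01  5.6600e+00] grip 0.576 j [-5. 80.]
turn 0.05 dp [ 0.07 -0.    0.81]
```

Request:
play_rows:
  series:
    - {"dp": [0.05, 0, 0.3], "delta_rot": [0, 0, 0], "grip": 0.3}
    - {"dp": [0, 0, 0.3], "delta_rot": [0, 0, 0], "grip": 0.3}
    - {"dp": [0, 0, 0.15], "delta_rot": [0, 0, 0], "grip": 0.3}
    - {"dp": [0, 0, 0.05], "delta_rot": [0, 0, 0], "grip": 0.3}
    - {"dp": [0, 0, 0], "delta_rot": [0, 0, 0], "grip": 0.3}
    - {"dp": [0, 0, 0], "delta_rot": [0, 0, 0], "grip": 1}
    - {"dp": [0, 0, 0], "delta_rot": [0, 0, 0], "grip": 1}
    - {"dp": [0, 0, 0], "delta_rot": [0, 0, 0], "grip": 1}

```text
time: 22.63
position: [0.6214, 0.0138, 0.0139]
orientation: [180.0, -0.1, 5.4]
ft_force: [0.6, -0.5, 0.6]
grip_width: 0.968
grip_force: 0.0
```

Request:
play_rows:
  series:
    - {"dp": [0, 0, -0.5], "delta_rot": [0, 0, 0], "grip": 1}
    - {"dp": [0, 0, -0.8], "delta_rot": [0, 0, 0], "grip": 1}
    - {"dp": [0, 0, -0.8], "delta_rot": [0, 0, 0], "grip": 1}
    - {"dp": [0, 0, -0.8], "delta_rot": [0, 0, 0], "grip": 1}
    - {"dp": [-0.02, -0.62, -0.25], "delta_rot": [0, 0, 0], "grip": 1}
    - {"dp": [-0.02, -0.62, -0.25], "delta_rot": [0, 0, 0], "grip": 1}
    - {"dp": [-0.02, -0.62, -0.25], "delta_rot": [0, 0, 0], "grip": 1}
    - {"dp": [-0.02, -0.62, -0.25], "delta_rot": [0, 0, 0], "grip": 1}
    - {"dp": [-0.02, -0.62, -0.25], "delta_rot": [0, 0, 0], "grip": 1}
    - {"dp": [-0.02, -0.62, -0.25], "delta_rot": [0, 0, 0], "grip": 1}
    - {"dp": [-0.02, -0.62, -0.25], "delta_rot": [0, 0, 0], "grip": 1}
    - {"dp": [-0.02, -0.62, -0.25], "delta_rot": [0, 0, 0], "grip": 1}
    - {"dp": [-0.02, -0.62, -0.25], "delta_rot": [0, 0, 0], "grip": 1}
    - {"dp": [0, 0, 0], "delta_rot": [0, 0, 0], "grip": 1}
    - {"dp": [0, 0, 0], "delta_rot": [0, 0, 0], "grip": 1}

```text
time: 23.88
position: [0.5925, 0.2363, 0.22]
orientation: [-180.0, -0.1, 5.5]
ft_force: [0.9, 0.4, 0.0]
grip_width: 0.999
grip_force: 0.0
```

```bash
python3 w.py hub .008 .63 .2386; python3 - <<'E'
from h import *
s=r.snapshot("wrist"); P=lambda x,y,z:cv2.projectPoints(np.array([[x,y,z]]),s["rvec"],s["tvec"],s["K"],None)[0][0,0]
h=detect(s,"hub",P(.63,.239,.048)); d=detect(s,"plate_square",P(.628,.241,.008))
ig=cv2.dilate(h["region"].astype(np.uint8),np.ones((7,7)))>0
print(fit([(s,d["region"],ig)],"plate_square",0,[.628,.241]))
E
python3 g.py .63 .2386 .015 25.6
```

```text
hub 0.76 [ 0.6285  0.2359 27.9991] err 0.031
[323.20887383 177.9405015 ] [0.5926 0.2347 0.2191] [1.7998e+02 2.0000e-02 5.4200e+00]
12
(array([ 0.62622662,  0.23624192, 28.61721493]), np.float64(0.02467948338846971))
at [0.5928 0.2343 0.2189] [1.7998e+02 4.0000e-02 5.3600e+00] grip 0.999 j [ 16. 100.]
turn -4.05 dp [0.88 0.3  5.1 ]
```

Request:
play_rows:
  series:
    - {"dp": [0, 0, 0.5], "delta_rot": [0, 0, -0.9], "grip": 1}
    - {"dp": [0, 0, 0.5], "delta_rot": [0, 0, -0.9], "grip": 1}
    - {"dp": [0, 0, 0.5], "delta_rot": [0, 0, -0.9], "grip": 1}
    - {"dp": [0, 0, 0.5], "delta_rot": [0, 0, -0.9], "grip": 1}
    - {"dp": [0, 0, 0.5], "delta_rot": [0, 0, -0.9], "grip": 1}
    - {"dp": [0.41, 0.2, 0.2], "delta_rot": [0, 0, 0], "grip": 1}
    - {"dp": [0.41, 0.2, 0.2], "delta_rot": [0, 0, 0], "grip": 1}
    - {"dp": [0, 0, 0], "delta_rot": [0, 0, 0], "grip": 1}
    - {"dp": [0, 0, 0], "delta_rot": [0, 0, 0], "grip": 1}

```text
time: 24.88
position: [0.6294, 0.2356, 0.1022]
orientation: [-180.0, 0.1, 27.8]
ft_force: [0.3, 0.1, 0.2]
grip_width: 1.001
grip_force: 0.0
```

```bash
python3 g.py .629 .236 .015 28; python3 w.py hub .008 .629 .236
```

```text
at [0.6294 0.2356 0.1022] [-1.7999e+02  9.0000e-02  2.7850e+01] grip 1.001 j [15. 77.]
turn -0.03 dp [-0.   -0.01  2.18]
hub 0.68 [ 0.6289  0.2362 28.0844] err 0.022
[321.04668017 266.41065748] [0.6288 0.236  0.1033] [-1.800e+02  3.000e-02  2.789e+01]
14
```

Request:
play_rows:
  series:
    - {"dp": [0, 0, 0.5], "delta_rot": [0, 0, 0], "grip": 1}
    - {"dp": [0, 0, 0.7], "delta_rot": [0, 0, 0], "grip": 1}
    - {"dp": [0, 0, 0.6], "delta_rot": [0, 0, 0], "grip": 1}
    - {"dp": [0, 0, 0.4], "delta_rot": [0, 0, 0], "grip": 1}
    - {"dp": [0, 0, 0], "delta_rot": [0, 0, 0], "grip": 1}
    - {"dp": [0, 0, 0], "delta_rot": [0, 0, 0], "grip": 0.3}
    - {"dp": [0, 0, 0], "delta_rot": [0, 0, 0], "grip": 0.3}
    - {"dp": [0, 0, 0], "delta_rot": [0, 0, 0], "grip": 0.3}
    - {"dp": [0, 0, 0], "delta_rot": [0, 0, 0], "grip": 0.3}
    - {"dp": [0, 0, 0], "delta_rot": [0, 0, 0], "grip": 0.3}
    - {"dp": [0, 0, 0], "delta_rot": [0, 0, 0], "grip": 0.3}
    - {"dp": [0, 0, -0.5], "delta_rot": [0, 0, 0], "grip": 0.3}
    - {"dp": [0, 0, -0.8], "delta_rot": [0, 0, 0], "grip": 0.3}
    - {"dp": [0, 0, -0.8], "delta_rot": [0, 0, 0], "grip": 0.3}
    - {"dp": [0, 0, -0.9], "delta_rot": [0, 0, 0], "grip": 0.3}
    - {"dp": [0, 0, 0], "delta_rot": [0, 0, 0], "grip": 0.3}

```text
time: 26.32
position: [0.6317, 0.2373, 0.1432]
orientation: [179.9, -0.6, 27.9]
ft_force: [0.6, 0.9, -2.4]
grip_width: 0.694
grip_force: 65.8
```

```bash
python3 g.py .4598 -.1485 .14 28;python3 g.py .4598 -.1485 .14 60.3
```

```text
at [0.6317 0.2373 0.1432] [179.86  -0.61  27.93] grip 0.694 j [15. 77.]
turn -0.01 dp [-8.32  6.5   0.08]
at [0.6317 0.2373 0.1432] [179.86  -0.61  27.93] grip 0.694 j [15. 77.]
turn -6.47 dp [-10.51   1.05   0.08]
```

Request:
play_rows:
  series:
    - {"dp": [-0.555, 0.433, 0], "delta_rot": [0, 0, 0], "grip": 0.3}
    - {"dp": [-0.555, 0.433, 0], "delta_rot": [0, 0, 0], "grip": 0.3}
    - {"dp": [-0.555, 0.433, 0], "delta_rot": [0, 0, 0], "grip": 0.3}
    - {"dp": [-0.555, 0.433, 0], "delta_rot": [0, 0, 0], "grip": 0.3}
    - {"dp": [-0.555, 0.433, 0], "delta_rot": [0, 0, 0], "grip": 0.3}
    - {"dp": [-0.555, 0.433, 0], "delta_rot": [0, 0, 0], "grip": 0.3}
    - {"dp": [-0.555, 0.433, 0], "delta_rot": [0, 0, 0], "grip": 0.3}
    - {"dp": [-0.555, 0.433, 0], "delta_rot": [0, 0, 0], "grip": 0.3}
    - {"dp": [-0.555, 0.433, 0], "delta_rot": [0, 0, 0], "grip": 0.3}
    - {"dp": [-0.555, 0.433, 0], "delta_rot": [0, 0, 0], "grip": 0.3}
    - {"dp": [-0.555, 0.433, 0], "delta_rot": [0, 0, 0], "grip": 0.3}
    - {"dp": [-0.555, 0.433, 0], "delta_rot": [0, 0, 0], "grip": 0.3}
    - {"dp": [-0.555, 0.433, 0], "delta_rot": [0, 0, 0], "grip": 0.3}
    - {"dp": [-0.555, 0.433, 0], "delta_rot": [0, 0, 0], "grip": 0.3}
    - {"dp": [-0.555, 0.433, 0], "delta_rot": [0, 0, 0], "grip": 0.3}
    - {"dp": [0, 0, 0], "delta_rot": [0, 0, 0], "grip": 0.3}

```text
time: 27.65
position: [0.4553, -0.1521, 0.1357]
orientation: [179.9, -0.0, 27.8]
ft_force: [-0.9, -0.8, -2.2]
grip_width: 0.691
grip_force: 65.6
```

Request:
play_rows:
  series:
    - {"dp": [0, 0, 0.2], "delta_rot": [0, 0, -0.93], "grip": 0.3}
    - {"dp": [0, 0, 0.2], "delta_rot": [0, 0, -0.93], "grip": 0.3}
    - {"dp": [0, 0, 0.2], "delta_rot": [0, 0, -0.93], "grip": 0.3}
    - {"dp": [0, 0, 0.2], "delta_rot": [0, 0, -0.93], "grip": 0.3}
    - {"dp": [0, 0, 0.2], "delta_rot": [0, 0, -0.93], "grip": 0.3}
    - {"dp": [0, 0, 0.2], "delta_rot": [0, 0, -0.93], "grip": 0.3}
    - {"dp": [0, 0, 0.2], "delta_rot": [0, 0, -0.9], "grip": 0.3}
    - {"dp": [0, 0, 0], "delta_rot": [0, 0, 0], "grip": 0.3}
    - {"dp": [0, 0, 0], "delta_rot": [0, 0, 0], "grip": 0.3}

```text
time: 28.4
position: [0.4567, -0.1487, 0.0794]
orientation: [-180.0, 0.0, 60.2]
ft_force: [-0.1, 0.0, -1.2]
grip_width: 0.687
grip_force: 65.5
```

```bash
python3 g.py .4598 -.1485 .0165 60.3
```

```text
at [ 0.4567 -0.1487  0.0794] [-179.99    0.     60.2 ] grip 0.687 j [-26.   4.]
turn -0.02 dp [0.04 0.07 1.57]
```

Request:
play_rows:
  series:
    - {"dp": [0.04, 0.07, 0.3], "delta_rot": [0, 0, 0], "grip": 0.3}
    - {"dp": [0, 0, 0.5], "delta_rot": [0, 0, 0], "grip": 0.3}
    - {"dp": [0, 0, 0.4], "delta_rot": [0, 0, 0], "grip": 0.3}
    - {"dp": [0, 0, 0.2], "delta_rot": [0, 0, 0], "grip": 0.3}
    - {"dp": [0, 0, 0.15], "delta_rot": [0, 0, 0], "grip": 0.3}
    - {"dp": [0, 0, 0], "delta_rot": [0, 0, 0], "grip": 0.3}
    - {"dp": [0, 0, 0], "delta_rot": [0, 0, 0], "grip": 0.3}

```text
time: 28.98
position: [0.4602, -0.1491, 0.0178]
orientation: [180.0, 0.0, 60.3]
ft_force: [-0.2, 0.0, -1.5]
grip_width: 0.69
grip_force: 66.4
```

Request:
play_rows:
  series:
    - {"dp": [0, 0, 0], "delta_rot": [0, 0, 0], "grip": 1}
    - {"dp": [0, 0, 0], "delta_rot": [0, 0, 0], "grip": 1}
    - {"dp": [0, 0, 0], "delta_rot": [0, 0, 0], "grip": 1}
    - {"dp": [0, 0, -0.5], "delta_rot": [0, 0, 0], "grip": 1}
    - {"dp": [0, 0, -0.8], "delta_rot": [0, 0, 0], "grip": 1}
    - {"dp": [0, 0, -0.8], "delta_rot": [0, 0, 0], "grip": 1}
    - {"dp": [0, 0, -0.8], "delta_rot": [0, 0, 0], "grip": 1}
    - {"dp": [0.615, 0.163, 0], "delta_rot": [0, 0, 0], "grip": 1}
    - {"dp": [0.615, 0.163, 0], "delta_rot": [0, 0, 0], "grip": 1}
    - {"dp": [0.615, 0.163, 0], "delta_rot": [0, 0, 0], "grip": 1}
    - {"dp": [0.615, 0.163, 0], "delta_rot": [0, 0, 0], "grip": 1}
    - {"dp": [0.615, 0.163, 0], "delta_rot": [0, 0, 0], "grip": 1}
    - {"dp": [0.615, 0.163, 0], "delta_rot": [0, 0, 0], "grip": 1}
    - {"dp": [0.615, 0.163, 0], "delta_rot": [0, 0, 0], "grip": 1}
    - {"dp": [0.615, 0.163, 0], "delta_rot": [0, 0, 0], "grip": 1}
    - {"dp": [0.615, 0.163, 0], "delta_rot": [0, 0, 0], "grip": 1}

```text
time: 30.32
position: [0.6212, 0.0155, 0.1336]
orientation: [180.0, -0.0, 60.3]
ft_force: [-0.2, -0.6, 0.6]
grip_width: 1.0
grip_force: 0.0
```

Request:
play_rows:
  series:
    - {"dp": [0, 0, 0], "delta_rot": [0, 0, 0.92], "grip": 1}
    - {"dp": [0, 0, 0], "delta_rot": [0, 0, 0.92], "grip": 1}
    - {"dp": [0, 0, 0], "delta_rot": [0, 0, 0.92], "grip": 1}
    - {"dp": [0, 0, 0], "delta_rot": [0, 0, 0.92], "grip": 1}
    - {"dp": [0, 0, 0], "delta_rot": [0, 0, 0.92], "grip": 1}
    - {"dp": [0, 0, 0], "delta_rot": [0, 0, 0.92], "grip": 1}
    - {"dp": [0, 0, 0], "delta_rot": [0, 0, 0.92], "grip": 1}
    - {"dp": [0, 0, 0], "delta_rot": [0, 0, 0.92], "grip": 1}
    - {"dp": [0, 0, 0], "delta_rot": [0, 0, 0.92], "grip": 1}
    - {"dp": [0, 0, 0], "delta_rot": [0, 0, 0.92], "grip": 1}
    - {"dp": [0, 0, 0], "delta_rot": [0, 0, 0.92], "grip": 1}
    - {"dp": [0, 0, 0], "delta_rot": [0, 0, 0.84], "grip": 1}
    - {"dp": [0, 0, 0], "delta_rot": [0, 0, 0], "grip": 1}

```text
time: 31.4
position: [0.6204, 0.0144, 0.1335]
orientation: [180.0, -0.0, 5.3]
ft_force: [0.1, -0.3, 1.1]
grip_width: 0.998
grip_force: 0.0
```

```bash
python3 g.py .6214 .0138 .012 5.4; python3 w.py heatsink .003 .621 .014
```

```text
at [0.6204 0.0144 0.1335] [ 1.7999e+02 -1.0000e-02  5.3300e+00] grip 0.998 j [-5. 80.]
turn -0.01 dp [0.02 0.02 3.04]
heatsink 0.83 [0.6213 0.0133 4.9939] err 0.129
[322.11806653 246.45586288] [0.6205 0.0144 0.1334] [ 1.7999e+02 -1.0000e-02  5.6600e+00]
15
```

Well aligned; I'll pick it up.

Request:
play_rows:
  series:
    - {"dp": [0.02, 0.02, 0.5], "delta_rot": [0, 0, 0], "grip": 1}
    - {"dp": [0, 0, 0.8], "delta_rot": [0, 0, 0], "grip": 1}
    - {"dp": [0, 0, 0.8], "delta_rot": [0, 0, 0], "grip": 1}
    - {"dp": [0, 0, 0.6], "delta_rot": [0, 0, 0], "grip": 1}
    - {"dp": [0, 0, 0.34], "delta_rot": [0, 0, 0], "grip": 1}
    - {"dp": [0, 0, 0], "delta_rot": [0, 0, 0], "grip": 1}
    - {"dp": [0, 0, 0], "delta_rot": [0, 0, 0], "grip": 0.3}
    - {"dp": [0, 0, 0], "delta_rot": [0, 0, 0], "grip": 0.3}
    - {"dp": [0, 0, 0], "delta_rot": [0, 0, 0], "grip": 0.3}
    - {"dp": [0, 0, 0], "delta_rot": [0, 0, 0], "grip": 0.3}
    - {"dp": [0, 0, 0], "delta_rot": [0, 0, 0], "grip": 0.3}
    - {"dp": [0, 0, 0], "delta_rot": [0, 0, 0], "grip": 0.3}
    - {"dp": [0, 0, 0], "delta_rot": [0, 0, 0], "grip": 0.3}
    - {"dp": [0, 0, -0.5], "delta_rot": [0, 0, 0], "grip": 0.3}
    - {"dp": [0, 0, -0.8], "delta_rot": [0, 0, 0], "grip": 0.3}
    - {"dp": [0, 0, -0.8], "delta_rot": [0, 0, 0], "grip": 0.3}
    - {"dp": [0, 0, -0.9], "delta_rot": [0, 0, 0], "grip": 0.3}
    - {"dp": [0, 0, 0], "delta_rot": [0, 0, 0], "grip": 0.3}

```text
time: 33.0
position: [0.624, 0.0135, 0.1393]
orientation: [179.9, -0.6, 5.5]
ft_force: [0.6, 1.2, -0.1]
grip_width: 0.574
grip_force: 62.9
```

```bash
python3 g.py .627 .2375 .14 28.3
```

```text
at [0.624  0.0135 0.1393] [179.88  -0.61   5.55] grip 0.574 j [-5. 80.]
turn -4.55 dp [ 2.72 -4.89 -0.02]
```

Request:
play_rows:
  series:
    - {"dp": [0, 0, 0], "delta_rot": [0, 0, -0.9], "grip": 0.3}
    - {"dp": [0, 0, 0], "delta_rot": [0, 0, -0.9], "grip": 0.3}
    - {"dp": [0, 0, 0], "delta_rot": [0, 0, -0.9], "grip": 0.3}
    - {"dp": [0, 0, 0], "delta_rot": [0, 0, -0.9], "grip": 0.3}
    - {"dp": [0, 0, 0], "delta_rot": [0, 0, -0.95], "grip": 0.3}
    - {"dp": [0.27, -0.49, 0], "delta_rot": [0, 0, 0], "grip": 0.3}
    - {"dp": [0.27, -0.49, 0], "delta_rot": [0, 0, 0], "grip": 0.3}
    - {"dp": [0.27, -0.49, 0], "delta_rot": [0, 0, 0], "grip": 0.3}
    - {"dp": [0.27, -0.49, 0], "delta_rot": [0, 0, 0], "grip": 0.3}
    - {"dp": [0.27, -0.49, 0], "delta_rot": [0, 0, 0], "grip": 0.3}
    - {"dp": [0.27, -0.49, 0], "delta_rot": [0, 0, 0], "grip": 0.3}
    - {"dp": [0.27, -0.49, 0], "delta_rot": [0, 0, 0], "grip": 0.3}
    - {"dp": [0.27, -0.49, 0], "delta_rot": [0, 0, 0], "grip": 0.3}
    - {"dp": [0.27, -0.49, 0], "delta_rot": [0, 0, 0], "grip": 0.3}
    - {"dp": [0.27, -0.49, 0], "delta_rot": [0, 0, 0], "grip": 0.3}
    - {"dp": [0, 0, 0], "delta_rot": [0, 0, 0], "grip": 0.3}
    - {"dp": [0, 0, 0], "delta_rot": [0, 0, 0], "grip": 0.3}

```text
time: 34.42
position: [0.6233, 0.2383, 0.1319]
orientation: [180.0, -0.0, 28.4]
ft_force: [0.2, 0.3, -1.2]
grip_width: 0.571
grip_force: 62.7
```

```bash
python3 g.py .627 .2375 .0185 28.3
```

```text
at [0.6233 0.2383 0.1319] [ 1.7998e+02 -2.0000e-02  2.8400e+01] grip 0.571 j [15. 77.]
turn 0.02 dp [0.07 0.06 2.84]
```

Request:
play_rows:
  series:
    - {"dp": [0.07, 0.06, 0.4], "delta_rot": [0, 0, 0], "grip": 0.3}
    - {"dp": [0, 0, 0.7], "delta_rot": [0, 0, 0], "grip": 0.3}
    - {"dp": [0, 0, 0.7], "delta_rot": [0, 0, 0], "grip": 0.3}
    - {"dp": [0, 0, 0.5], "delta_rot": [0, 0, 0], "grip": 0.3}
    - {"dp": [0, 0, 0.3], "delta_rot": [0, 0, 0], "grip": 0.3}
    - {"dp": [0, 0, 0.22], "delta_rot": [0, 0, 0], "grip": 0.3}
    - {"dp": [0, 0, 0], "delta_rot": [0, 0, 0], "grip": 0.3}
    - {"dp": [0, 0, 0], "delta_rot": [0, 0, 0], "grip": 0.3}

```text
time: 35.08
position: [0.6278, 0.2362, 0.0197]
orientation: [180.0, -0.1, 28.3]
ft_force: [0.4, -0.7, -1.5]
grip_width: 0.574
grip_force: 63.7
```

Request:
play_rows:
  series:
    - {"dp": [0, 0, 0], "delta_rot": [0, 0, 0], "grip": 1}
    - {"dp": [0, 0, 0], "delta_rot": [0, 0, 0], "grip": 1}
    - {"dp": [0, 0, 0], "delta_rot": [0, 0, 0], "grip": 1}
    - {"dp": [0, 0, -0.5], "delta_rot": [0, 0, 0], "grip": 1}
    - {"dp": [0, 0, -0.8], "delta_rot": [0, 0, 0], "grip": 1}
    - {"dp": [0, 0, -0.8], "delta_rot": [0, 0, 0], "grip": 1}
    - {"dp": [0, 0, -0.8], "delta_rot": [0, 0, 0], "grip": 1}
    - {"dp": [0, 0, -0.8], "delta_rot": [0, 0, 0], "grip": 1}
    - {"dp": [0, 0, -0.8], "delta_rot": [0, 0, 0], "grip": 1}
    - {"dp": [0, 0, -0.8], "delta_rot": [0, 0, 0], "grip": 1}
    - {"dp": [0, 0, -0.8], "delta_rot": [0, 0, 0], "grip": 1}
    - {"dp": [0, -0.6, -0.2], "delta_rot": [0, 0, 0], "grip": 1}
    - {"dp": [0, -0.6, -0.2], "delta_rot": [0, 0, 0], "grip": 1}
    - {"dp": [0, -0.6, 0], "delta_rot": [0, 0, 0], "grip": 1}
    - {"dp": [0, -0.6, 0], "delta_rot": [0, 0, 0], "grip": 1}
    - {"dp": [0, -0.6, 0], "delta_rot": [0, 0, 0], "grip": 1}
    - {"dp": [0, -0.6, 0], "delta_rot": [0, 0, 0], "grip": 1}
    - {"dp": [0, -0.6, 0], "delta_rot": [0, 0, 0], "grip": 1}
    - {"dp": [0, -0.6, 0], "delta_rot": [0, 0, 0], "grip": 1}
    - {"dp": [0, 0, 0], "delta_rot": [0, 0, 0], "grip": 1}

```text
time: 36.75
position: [0.5341, 0.4089, 0.2792]
orientation: [-180.0, -0.0, 28.5]
ft_force: [0.3, -0.5, 1.2]
grip_width: 1.002
grip_force: 0.0
```

```bash
sed -e 's/^on=.*/on=dict(plate_round="toroid",plate_square="heatsink",plate_oblong="filter",plate_cross="hub")/' -e 's/toroid=(314,261),heatsink=(447,260),filter=(491,199),hub=(276,187)/filter=(314,261),hub=(447,260),toroid=(491,199),heatsink=(276,187)/' -e 's/ov.png/ov2.png/; s/poses.json/poses2.json/' m.py > m2.py; python3 m2.py
```

```text
filter 0.96 [4.673000e-01 1.482000e-01 1.795421e+02] err 0.139 reach 0.49
hub 0.72 [ 0.4605 -0.1452 59.1935] err 0.057 reach 0.483
toroid 0.64 [ 0.6109 -0.2557  0.    ] err 0.18 reach 0.662
heatsink 0.92 [ 0.6256  0.2372 22.3948] err 0.148 reach 0.669
plate_round 0.86 [ 0.6078 -0.2594  0.    ] err 0.075 reach 0.661
plate_square 0.7 [ 0.6278  0.2395 28.9281] err 0.055 reach 0.672
plate_oblong 0.85 [4.617000e-01 1.460000e-01 1.731908e+02] err 0.061 reach 0.484
plate_cross 0.63 [ 0.4607 -0.1459 59.635 ] err 0.064 reach 0.483
spare_mat 0.56 [0.6216 0.0128 6.6738] err 0.043 reach 0.622
flux 0.49 [0.4544 0.0111 0.    ] err 0.431 reach 0.454
```

View pics/ov2.png

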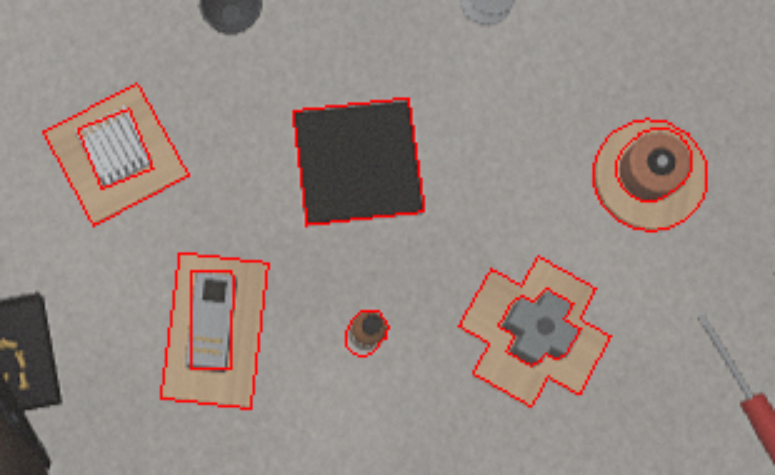

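The final picture shows every part on its own plate: heat sink (115,150), filter (210,320), hub (545,325) and toroid (655,165). Fitted offsets are about 6 mm at most and angles are within about 7°. The bottle is unmoved at (368,333) and the gripper is clear of everything.

```bash
python3 -c "
from station import r
print(r.sign_off())"
```

```text
the job is handed in; nothing more can be done
None
```

I moved all four parts onto the plates of their own shape and handed the job in at about 37 s; by the last camera fit, centres are within about 6 mm, angles within about 7°, and the bottle stands where it was, but the sign-off returned no verdict.

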